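# Third hand at the filter cell: hold the cover down on its sprung bed

### The job

Take the loose aluminium cover plate by its orange handle and lower it over the two studs of the blue filter cell until it lies flat on the black sprung bed; then press it straight down with a steady push of about 10 N (7 to 13 is fine), so that a colleague can run on the wing nuts. Keep that push for at least two seconds and finish while still holding the cover down, without letting go. Do not drop or ram the cover so that the bed hits its end stop, and leave the glassware, bottle, spatula and nut tray where they are.

Things in the scene. Friction and masses are not known exactly. Their poses are not given: they have to be found in the camera images.
- cover: Loose aluminium cover plate lying flat: 90 (its x) x 150 (its y) x 6 mm, 0.22 to 0.35 kg. Two 14 mm round through holes at x = 0, y = -60 and +60 mm. Upright orange handle bar centred on it: 14 mm thick (x), 64 mm long (y), from the plate top (6 mm) up to 36 mm above the underside. Origin: centre of the underside; z up. A half turn makes no difference
- cell: Filter cell fixed to the table: blue block 110 (its x) x 170 (its y) x 30 mm high, brass spout on its -x side. Two upright steel studs, 10 mm diameter, at x = 0, y = -60 and +60 mm, last 6 mm tapered to 5 mm, tips 84 mm above the table. Origin: centre of the underside, on the table; z up
- bed (a joint): How far the cell's sprung bed is pressed down, m: 0 fully up, end stop at 0.020. The bed is the white block with black rubber top (66 x 78 mm) between the studs, its top 54 mm above the table at 0. It starts to sink at about 2 N, then takes 1 N more per mm (load in N = 2 + 1000 x value, cover weight included)
- bed_top (a point): Centre of the rubber top of the sprung bed, where the cover's underside rests; it sinks with the bed. z up
- beaker_a: Bystander: one of two empty glass beakers, 66 mm across, 85 mm high; loose. Origin: centre of its underside
- beaker_b: Bystander: the other glass beaker, same size; loose. Origin: centre of its underside
- dish_a: Bystander: one of two closed flat dishes with a green glass lid, 90 mm across, 16 mm high; loose. Origin: centre of its underside
- dish_b: Bystander: the other green-lidded dish, same size; loose. Origin: centre of its underside
- wash_bottle: Bystander: white plastic wash bottle with a red cap, 68 mm across, about 170 mm high; loose. Origin: centre of its underside
- spatula: Bystander: spatula lying flat, 170 mm long, wooden handle; loose. Origin: middle of its length
- nut_tray: Bystander: grey open tray 75 x 75 x 18 mm with the two brass wing nuts in it; loose. Origin: centre of its underside
Things that resemble listed ones, but are neither listed nor needed, are in the scene too. Of the things that look like the cover, take the one that is farthest to the robot's left at the start.

How it is judged:
By the outcome, as a careful person would: the job done as asked, in the order asked, and still so for the second after the job is handed in, while the arm keeps its last pose, push and grip.
It also fails if it takes over 58 s, if anything falls off the work surface, if the arm or the gripper's body presses on something with over 40 N, if the wrist force passes 120 N, or if a joint passes its speed limit or range.

### The arm

A 6-joint arm with a two-finger parallel gripper is mounted at the origin on the work surface. World frame = base frame: x ahead of the robot, y to its left, z up, the work surface at z = 0. Lengths are in m, angles in rad, forces in N, time in s.
With the tool pointing down it reaches from about 0.2 to 0.875 m from the base axis. Payload 3.4 kg.
Tool frame: the origin (TCP) lies between the finger pads; the fingertips stand 25 mm ahead of it and the grasp point (between the pads) lies 6 mm ahead of it (r.nose_length is the z of the fingertips in the tool frame, in m); z points along the fingers, x is the direction in which the jaws open and shut, and the axes are right-handed (so a half turn about z gives the same grasp; the last joint's range is limited). The gripper opens to 94 mm and grips with 3 to 60 N. Pads are 16 mm wide; open, the fingers measure 119 mm over their backs; the gripper's body (75 mm by 177 mm) begins 78 mm behind the grasp point.
Start: joints at [1.024, 0.276, 1.505, -0, 1.361, -0.121], TCP at [0.238, 0.524, 0.23] pointing down, gripper open.
Joint ranges: [-2.89, 2.89], [-0.75, 2.08], [0.22, 2.7], [-1.18, 4.32], [0.11, 2.71], [-2.7, 2.7]. Speed limits (rad/s): [2.57, 2.57, 3.14, 3.14, 3.14, 3.14].

### API

Orientations are given as a unit quaternion [w, x, y, z].
In Python, from plant import r, gripper_to, inverse_kinematics, vision, models, telemetry gives the robot as it stands. Calls block until the motion is done:
- r.move_to(position, orientation): joint-space move of the TCP to a pose.
- r.move_l(position, rot=None, vel=0.15, guard=None): straight line of the TCP; rot=None keeps the orientation; vel is the mean speed in m/s. With guard (N) it stops when the force on the tool has changed by that much, and returns True; else False.
- r.movej(angles): joint-space move.
- gripper_to(opening, f_grip=None): finger opening in m; f_grip is the grip in N (None keeps the last); returns when the fingers have stopped.
- r.hold(seconds).
- inverse_kinematics(position, orientation): joint angles nearest the present ones, or None.
- vision.snapshot(name): name is "scene" or "top" or "wrist"; returns the picture (384x512x3 uint8, red, green, blue); there is no depth.
- vision.get_calibration(name): a dict with "fx", "fy", "cx", "cy" (pixels), "position" and "orientation" of the camera in the world. Camera axes: x right, y down, z forward; pixel columns grow to the right and rows downward; lengths in m; the calibration is good to about 2 mm. A picture is of the moment at which its call begins: read the wrist's pose just before it. get_calibration takes no time and is no camera call; for the wrist camera it gives the pose at the moment of the call.
A pose or a line that the arm cannot do raises r.PlanningError and nothing moves.
- r.sign_off(): hands the job in, once; it reports no verdict.
Trained networks look in the newest picture that a camera, given by its name, has taken for a name from the list of things; names that differ only in an ending like _2 or _b are one class to them, and where a whole thing is asked for, a point or a joint stands for the part that bears it (a point fixed in the world has none). Each returns a list of dicts, best first, with "score" (0 to 1); they miss things now and then, are a little off and sometimes report something else, mostly with a low value. They report only what shows in the picture. A call takes as long as a camera call. They do not tell look-alikes from the thing itself.
- models.boxes_of(thing, camera): "at" ([x, y, z] in m, in world coordinates, good to about 4 mm: the middle of the surface that is visible of it).
- models.regions_of(thing, camera): "pixels" (384x512 bool, what is visible of it).
- models.mark_of(thing, camera): "at" ([x, y, z] in m, in world coordinates, good to about 4 mm: a listed point, or the origin of a listed thing).
Readings, each from a call of its own:
- telemetry.current_t(): time.
- telemetry.current_joints(): joint angles.
- telemetry.current_dq(): joint speeds.
- telemetry.current_joint_efforts(): joint torques, N m.
- telemetry.current_ee_pos(): TCP position.
- telemetry.current_tool_rot(): TCP orientation.
- telemetry.current_wrist_force(): force on the tool from outside, world axes, zero at the start.
- telemetry.current_torque(): the same for the moment, N m.
- telemetry.current_opening(): finger opening in m.
Only numpy, scipy, OpenCV 4.12 (cv2) and the standard library are available. Lean on these libraries where they do the work, as an engineer would, in place of code of your own. Each camera call takes 0.05 s, during which the arm holds its last target. There are 200 camera calls.

## Working session

There is one attempt and no reset: what is moved stays moved. The work goes in short steps, each a Python script; the robot and the scene stay as the last script left them, time stands still between calls to the robot, and variables do not carry over. Pictures are saved under pics/ and viewed, about 8 in all and at most 12, crops included, and the job is handed in when it is done.

```bash
mkdir -p pics; ls; cat > h.py <<'E'
import numpy as np, cv2
from scipy.spatial.transform import Rotation as R
from plant import r, gripper_to, inverse_kinematics, vision, models, telemetry
def save(n,img,box=None,s=1):
    if box: img=img[box[1]:box[3],box[0]:box[2]]
    cv2.imwrite('pics/'+n,cv2.resize(img[...,::-1],None,fx=s,fy=s,interpolation=cv2.INTER_CUBIC))
def ray(cam,px,z,c=None):
    c=c or vision.get_calibration(cam); q=c['orientation']
    M=R.from_quat([q[1],q[2],q[3],q[0]]).as_matrix()
    d=(M@np.stack([(px[...,0]-c['cx'])/c['fx'],(px[...,1]-c['cy'])/c['fy'],np.ones(px.shape[:-1])]).reshape(3,-1)).T
    p=np.array(c['position']); return p+d*((z-p[2])/d[:,2])[:,None]
def proj(cam,P):
    c=vision.get_calibration(cam); q=c['orientation']
    M=R.from_quat([q[1],q[2],q[3],q[0]]).as_matrix()
    v=(np.atleast_2d(P)-c['position'])@M
    return np.c_[c['fx']*v[:,0]/v[:,2]+c['cx'],c['fy']*v[:,1]/v[:,2]+c['cy']]
def down(yaw): # tool x axis at angle yaw in world, z down
    q=(R.from_euler('z',yaw)*R.from_euler('x',np.pi)).as_quat(); return [q[3],q[0],q[1],q[2]]
E
python3 - <<'E'
from h import *
a=vision.snapshot('top'); save('top.png',a,s=1.5); b=vision.snapshot('scene'); save('scene.png',b,s=1.5)
for t in ['cover','cell','bed_top']:
  for c in ['top','scene']:
    for k in models.mark_of(t,c): print(t,c,np.round(k['at'],3),round(k['score'],2),proj(c,k['at']).round())
print(vision.get_calibration('top'),telemetry.current_t(),telemetry.current_tool_rot())
E
```

```text
pics
cover top [ 0.408 -0.397 -0.002] 0.76 [[330. 214.]]
cover top [ 0.548 -0.197 -0.   ] 0.72 [[282. 180.]]
cover top [ 0.322 -0.626 -0.001] 0.61 [[387. 236.]]
cover top [ 0.204 -0.302 -0.   ] 0.58 [[307. 264.]]
cover scene [ 0.407 -0.392 -0.001] 0.93 [[231. 149.]]
cover scene [ 0.203 -0.306  0.002] 0.92 [[279. 141.]]
cover scene [ 0.322 -0.627  0.002] 0.78 [[219. 114.]]
cover scene [ 0.55  -0.192  0.001] 0.62 [[228. 190.]]
cell top [ 0.586  0.201 -0.006] 0.56 [[186. 169.]]
cell scene [0.584 0.201 0.   ] 0.89 [[278. 258.]]
bed_top top [0.587 0.201 0.056] 0.9 [[183. 167.]]
bed_top top [ 0.758 -0.101 -0.004] 0.47 [[259. 129.]]
bed_top scene [0.585 0.207 0.054] 0.93 [[279. 251.]]
{'fx': 354.62630356969083, 'fy': 354.62630356969083, 'cx': 247.85756294814698, 'cy': 192.49884240603612, 'position': array([ 0.41357994, -0.07075746,  1.46137695]), 'orientation': array([-0.02223306,  0.71098492, -0.70267305,  0.01602224])} 0.4 [ 4.71373894e-05  8.40549479e-01  5.41734771e-01 -9.61697523e-05]
```

View pics/top.png

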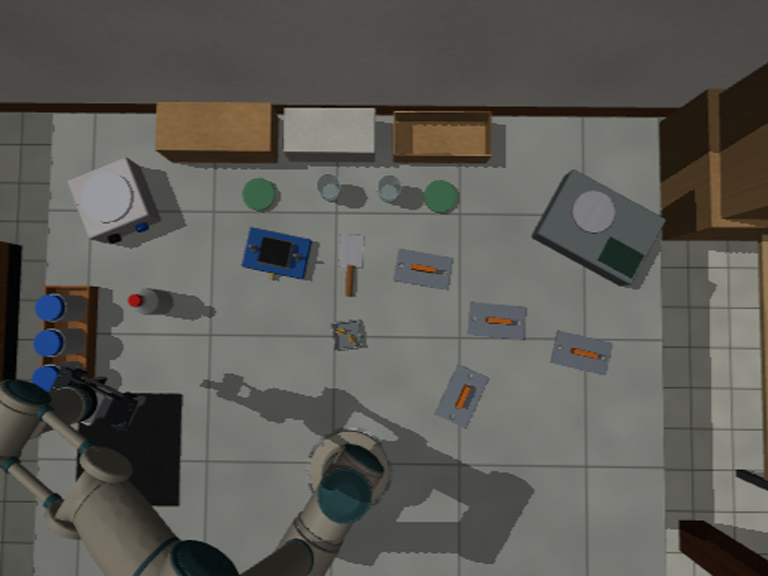

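View pics/scene.png

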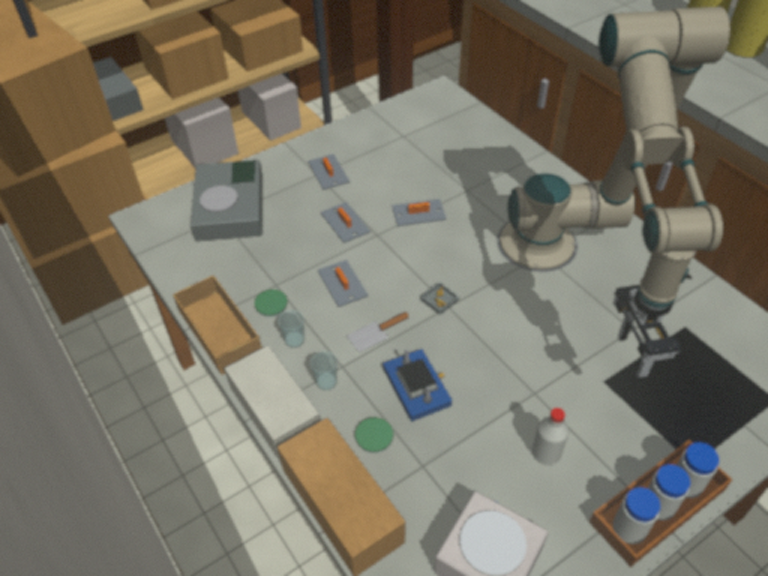

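Top view: four cover look-alikes, at top-image pixels (282,180), (330,214), (387,236) and (307,264). The robot's left is +y, which is image left. The one at (282,180), y=-0.197, is farthest left, so I'll confirm it with a crop. The cell is at (184,168) and its area is clear.

```bash
cat >> h.py <<'E'
def axis(mask,cam,z):
    ys,xs=np.nonzero(mask); P=ray(cam,np.stack([xs,ys],-1).astype(float),z)[:,:2]
    (c,s,a)=cv2.minAreaRect((P*1000).astype(np.float32)); m=P.mean(0); w,v=np.linalg.eigh(np.cov((P-m).T))
    return m.round(4),np.array(c).round(1),np.array(s).round(1),np.degrees(np.arctan2(v[1,1],v[0,1])).round(1)
def orange(img):
    h=cv2.cvtColor(img,cv2.COLOR_RGB2HSV); return (h[...,0]>3)&(h[...,0]<20)&(h[...,1]>170)&(h[...,2]>90)
E
python3 - <<'E'
from h import *
a=vision.snapshot('top'); save('crop.png',a,(150,140,420,300),2.9)
o=orange(a); o2=np.zeros_like(o); o2[165:195,262:303]=o[165:195,262:303]
print('handle',axis(o2,'top',.036))
for k in models.regions_of('cover','top'):
    m=k['pixels']; print(k['score'],axis(m,'top',.006))
for k in models.regions_of('cell','top'): print('cell',k['score'],axis(k['pixels'],'top',.03))
r.move_l([0.238,0.524,0.33],vel=.3)
for yaw in (-.2,-.2+np.pi,):
    q=down(yaw); print(yaw,inverse_kinematics([0.52,-0.197,0.3],q))
    print(inverse_kinematics([0.585,0.203,0.15],q))
print(telemetry.current_t())
E
```

```text
handle (array([ 0.5495, -0.1951]), array([ 549.5, -194.8]), array([59. , 12.7]), np.float64(79.7))
0.98 (array([ 0.5504, -0.1937]), array([ 551. , -193.1]), array([156. ,  96.7]), np.float64(78.7))
0.93 (array([ 0.3251, -0.6253]), array([ 325.5, -624.9]), array([152.2,  89.1]), np.float64(77.4))
0.82 (array([ 0.2083, -0.3021]), array([ 206.4, -302.5]), array([ 88.6, 146.7]), np.float64(154.7))
0.68 (array([ 0.4105, -0.3961]), array([ 410.8, -396. ]), array([150. ,  91.8]), np.float64(83.9))
cell 0.9 (array([0.5857, 0.2029]), array([581.2, 204.5]), array([174.7, 120.6]), np.float64(77.7))
cell 0.34 (array([ 0.5465, -0.1894]), array([ 547.4, -191.4]), array([144.5,  86.3]), np.float64(79.4))
-0.2 [-4.87270074e-01  2.16376246e-01  1.41667489e+00 -4.44089210e-16
  1.50854152e+00 -2.87270074e-01]
[ 2.21694979e-01  3.93567100e-01  1.53227845e+00 -4.44089210e-16
  1.21574711e+00  4.21694979e-01]
2.941592653589793 None
None
1.0333
```

View pics/crop.png

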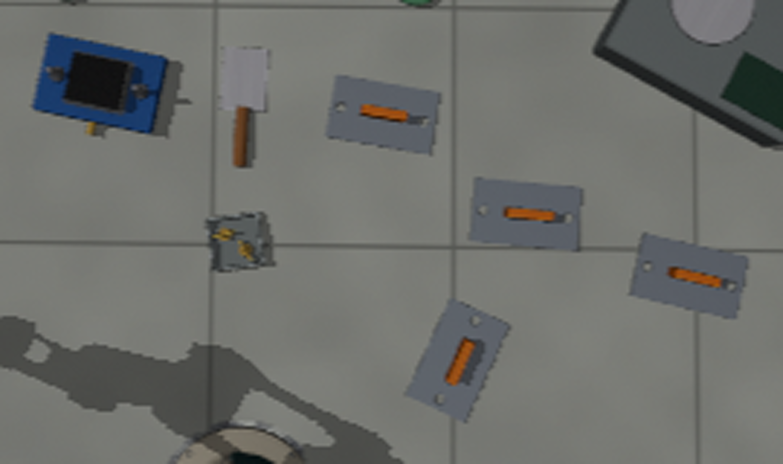

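The crop confirms it: the leftmost plate at crop (384,113) has its handle and holes intact and its long axis at about 79.5°. Next I'll survey the cell and the cover with the wrist camera.

```bash
python3 - <<'E'
from h import *
r.move_to([0.585,0.203,0.33],down(np.radians(-11)))
c=vision.get_calibration('wrist'); a=vision.snapshot('wrist'); cv2.imwrite('pics/w1raw.png',a)
print('cell',c,proj('wrist',[[.585,.203,.054]]))
for k in models.mark_of('bed_top','wrist')+models.mark_of('cell','wrist'): print(np.round(k['at'],4),round(k['score'],2))
r.move_to([0.5495,-0.195,0.30],down(np.radians(-11)))
c=vision.get_calibration('wrist'); b=vision.snapshot('wrist'); cv2.imwrite('pics/w2raw.png',b)
print('cover',c,proj('wrist',[[.5495,-.195,.036]]))
print('handle',axis(orange(b),'wrist',.036))
for k in models.mark_of('cover','wrist'): print(np.round(k['at'],4),round(k['score'],2))
save('w12.png',np.hstack([a,b]),s=.78)
print(telemetry.current_t())
E
```

```text
cell {'fx': 330.96886408457596, 'fy': 330.96886408457596, 'cx': 255.14196692238406, 'cy': 195.0602661332518, 'position': array([0.59861373, 0.27689359, 0.4850403 ]), 'orientation': array([ 0.12789673,  0.98716531, -0.09480832, -0.01258829])} [[255.86273069 166.87138144]]
[0.588  0.2063 0.0545] 0.7
[ 5.851e-01  2.056e-01 -4.000e-04] 0.97
cover {'fx': 330.96886408457596, 'fy': 330.96886408457596, 'cx': 255.14196692238406, 'cy': 195.0602661332518, 'position': array([ 0.56402364, -0.12118479,  0.455217  ]), 'orientation': array([ 0.12788725,  0.98714275, -0.09511287, -0.01214868])} [[254.87516472 168.60796472]]
handle (array([ 0.4427, -0.2977]), array([ 398.9, -296.2]), array([366.7, 157.5]), np.float64(-145.5))
[ 0.2024 -0.3023  0.0007] 0.9
[ 0.5459 -0.1946  0.0013] 0.87
[ 4.077e-01 -3.976e-01 -3.000e-04] 0.65
4.4917
```

View pics/w12.png

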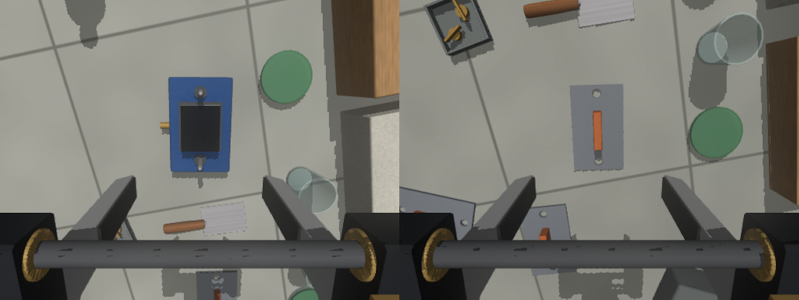

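Both targets are clear in the wrist views. The cell centre is at raw pixel (257,160) and the handle at (253,168). Now for precise measurements from the saved pictures.

```bash
python3 - <<'E'
from h import *
a=cv2.imread('pics/w1raw.png'); b=cv2.imread('pics/w2raw.png')
cb=vision.get_calibration('wrist')
ca=dict(cb,position=np.array([0.59861373,0.27689359,0.4850403]),orientation=np.array([0.12789673,0.98716531,-0.09480832,-0.01258829]))
def ax(mask,c,z):
    n,l,st,ct=cv2.connectedComponentsWithStats(mask.astype(np.uint8)); i=1+np.argmax(st[1:,4])
    ys,xs=np.nonzero(l==i); P=ray('',np.stack([xs,ys],-1).astype(float),z,c)[:,:2]*1000
    (o,s,an)=cv2.minAreaRect(P.astype(np.float32)); cv=np.cov((P-P.mean(0)).T); w,v=np.linalg.eigh(cv)
    return P.mean(0).round(1),np.array(o).round(1),np.array(s).round(1),round(an,1),np.degrees(np.arctan2(v[1,1],v[0,1])).round(1)
def win(m,x0,y0,x1,y1):
    o=np.zeros_like(m);o[y0:y1,x0:x1]=m[y0:y1,x0:x1];return o
ha=cv2.cvtColor(a,cv2.COLOR_RGB2HSV)
blue=(ha[...,0]>100)&(ha[...,0]<125)&(ha[...,1]>120)
print('blue',ax(win(blue,200,80,310,240),ca,.03))
print('black',ax(win(a.max(2)<60,225,125,290,205),ca,.054))
print('handle',ax(win(orange(b),235,130,275,215),cb,.036))
hb=cv2.cvtColor(b,cv2.COLOR_RGB2HSV); pl=(hb[...,1]>25)&(hb[...,0]>95)
print('plate',ax(win(pl,200,90,300,230),cb,.006))
u=lambda im,x,y:cv2.resize(im[y-17:y+18,x-17:x+18],(390,290),interpolation=cv2.INTER_CUBIC)
sp=proj; 
print('pxstud guess')
t=np.vstack([np.hstack([u(a,257,118),u(a,257,208)]),np.hstack([u(b,253,120),u(b,253,197)])])
save('tiles.png',t)
E
```

```text
blue (array([587.2, 212.4]), array([586. , 205.3]), array([167.1, 107.3]), 78.6, np.float64(78.5))
black (array([586.2, 205.9]), array([586.3, 205.6]), array([77.1, 65.4]), 78.8, np.float64(76.8))
handle (array([ 549.6, -204.4]), array([ 549.8, -204.2]), array([9.2, 1.3]), 79.1, np.float64(83.1))Traceback (most recent call last):
  File "<stdin>", line 18, in <module>
  File "<stdin>", line 6, in ax
    return _wrapfunc(a, 'argmax', axis=axis, out=out, **kwds)
    return bound(*args, **kwds)
ValueError: attempt to get argmax of an empty sequence
```

```bash
python3 - <<'E'
from h import *
a=cv2.imread('pics/w1raw.png'); b=cv2.imread('pics/w2raw.png')
cb=vision.get_calibration('wrist')
print(b[165,253],b[150,235],b[150,200],b[120,253])
def ax(mask,c,z):
    n,l,st,ct=cv2.connectedComponentsWithStats(mask.astype(np.uint8)); i=1+np.argmax(st[1:,4])
    ys,xs=np.nonzero(l==i); P=ray('',np.stack([xs,ys],-1).astype(float),z,c)[:,:2]*1000
    (o,s,an)=cv2.minAreaRect(P.astype(np.float32)); return P.mean(0).round(1),np.array(o).round(1),np.array(s).round(1),round(an,1)
def win(m,x0,y0,x1,y1):
    o=np.zeros_like(m);o[y0:y1,x0:x1]=m[y0:y1,x0:x1];return o
B=b.astype(int)
print('handle',ax(win(B[...,0]-B[...,2]>70,235,130,275,215),cb,.036))
print('plate',ax(win(B[...,2]-B[...,0]>6,205,95,300,230),cb,.006))
u=lambda im,x,y:cv2.resize(im[y-15:y+15,x-20:x+20],(400,300),interpolation=cv2.INTER_CUBIC)
save('tiles.png',np.vstack([np.hstack([u(a,257,118),u(a,257,208)]),np.hstack([u(b,253,120),u(b,253,197)])]))
E
```

```text
[175  98  59] [114 117 121] [149 149 141] [147 146 138]
handle (array([ 548.4, -192.8]), array([ 548.2, -193.8]), array([63.6, 12.5]), 80.6)
plate (array([ 546.9, -190.7]), array([ 547.6, -194.4]), array([147.9,  87.2]), 80.7)
```

View pics/tiles.png

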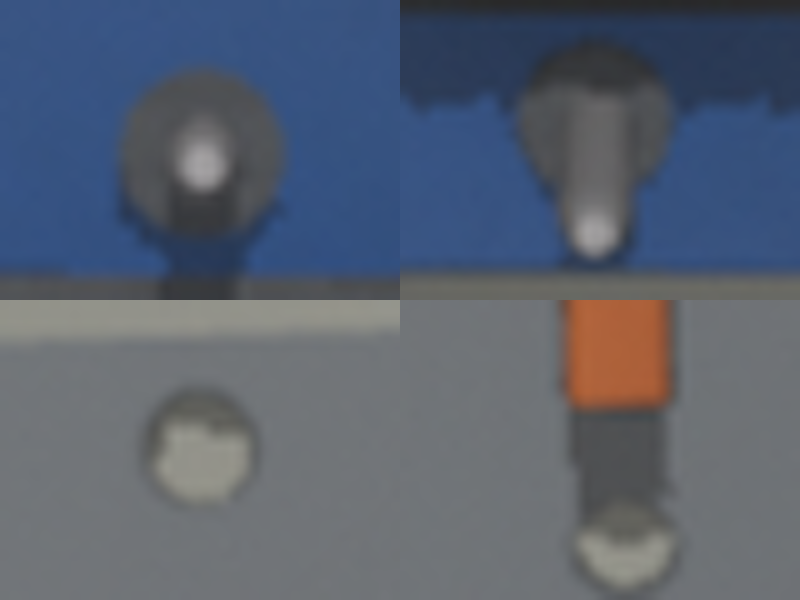

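```bash
python3 - <<'E'
from h import *
cb=vision.get_calibration('wrist')
ca=dict(cb,position=np.array([0.59861373,0.27689359,0.4850403]),orientation=np.array([0.12789673,0.98716531,-0.09480832,-0.01258829]))
for n,p,z,c in (('studs',[[256.7,119],[256.1,215.8]],.084,ca),('holes',[[252.6,119],[255.2,206]],.006,cb)):
    P=np.array([ray('',np.array(x),z,c)[0] for x in p])[:,:2]; d=P[0]-P[1]
    print(n,P.round(4).tolist(),'mid',P.mean(0).round(4),'len',np.hypot(*d).round(4),'ang',np.degrees(np.arctan2(d[1],d[0])).round(2))
E
```

```text
studs [[0.5978, 0.264], [0.5742, 0.1461]] mid [0.586  0.2051] len 0.1203 ang 78.73
holes [[0.5582, -0.1344], [0.5387, -0.253]] mid [ 0.5484 -0.1937] len 0.1202 ang 80.68
```

The hole and stud spacings both come out at 120.2–120.3 mm, against 120 nominal, so the fix is good. Now the grasp, a small lift and a check.

```bash
python3 - <<'E'
from h import *
q=down(np.radians(80.68-90)); x,y=.5484,-.1937
gripper_to(.06)
r.move_to([x,y,.12],q)
print(r.move_l([x,y,.035],vel=.08,guard=8), telemetry.current_ee_pos())
f0=telemetry.current_wrist_force()
print('open',gripper_to(0,50),telemetry.current_opening(),f0,telemetry.current_wrist_force())
r.move_l([x,y,.235],vel=.12); r.hold(.3)
print('f',telemetry.current_wrist_force(),telemetry.current_torque(),telemetry.current_opening(),telemetry.current_ee_pos())
c=vision.get_calibration('wrist'); a=vision.snapshot('wrist'); cv2.imwrite('pics/w3raw.png',a)
print({k:c[k] for k in('position','orientation')})
q=(R.from_euler('z',80.68-90,degrees=True)).as_matrix()
for hy in(.06,-.06):print(proj('wrist',np.array([x,y,.206])+q@[0,hy,0]))
save('w3.png',a,(100,40,420,280),2.4); print(telemetry.current_t())
E
```

```text
False [ 0.54886237 -0.19388956  0.035507  ]
open False 0.013793092291057983 [-0.82142461 -0.46579975 -0.77465782] [-0.66268225 -0.65226601 -0.06115778]
f [-0.39000978 -1.03207378 -3.59342001] [-0.11959228  0.00026839  0.01850822] 0.013644747893295752 [ 0.54833569 -0.19368372  0.23474573]
{'position': array([ 0.5605265 , -0.12042697,  0.3897504 ]), 'orientation': array([ 0.12824906,  0.98835755, -0.08114458, -0.01082044])}
[[255.12413933 134.59290105]]
[[255.35930166 324.44798163]]
10.1
```

View pics/w3.png

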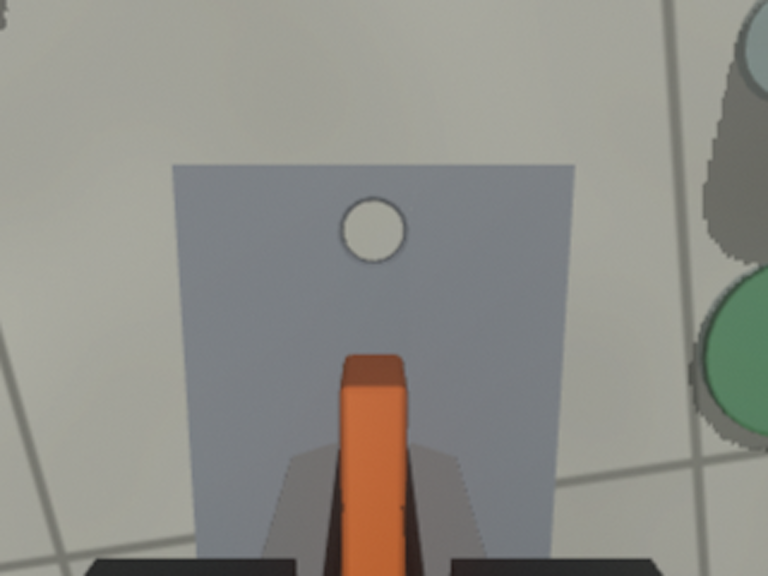

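Cover held straight: the far hole is at raw (255.2,135.6), against a prediction of (255.1,134.6), so about 0.5 mm off. Next I'll carry it to just above the stud tips and look.

```bash
python3 - <<'E'
from h import *
yaw=np.radians(78.73-90); q=down(yaw); x,y=.586,.2053
r.move_to([x,y,.235],q)
r.move_l([x,y,.125],vel=.12); r.hold(.3)
f=[]
for i in range(8): f.append(telemetry.current_wrist_force()); r.hold(.03)
print('f',np.mean(f,0).round(2),np.std(f,0).round(2),telemetry.current_ee_pos())
a=vision.snapshot('wrist')
M=R.from_euler('z',yaw).as_matrix()
print('tip',proj('wrist',np.array([.586,.2051,.084])+M@[0,.06,0]),'hole',proj('wrist',np.array([x,y,.096])+M@[0,.0595,0]))
save('w4.png',a,(205,100,305,180),7.5)
b=vision.snapshot('scene'); save('s4.png',b,(200,160,360,280),4.8); print(telemetry.current_t())
E
```

```text
f [ 0.08 -0.39 -2.77] [0.43 0.53 0.8 ] [0.58599452 0.20532862 0.12504475]
tip [[255.15559304 133.28783269]] hole [[255.08297504 135.48818194]]
13.3167
```

View pics/w4.png

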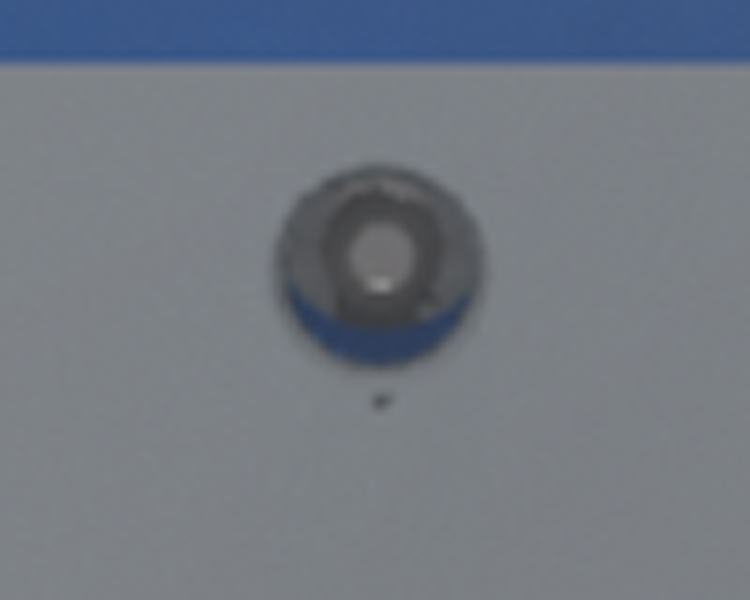

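View pics/s4.png

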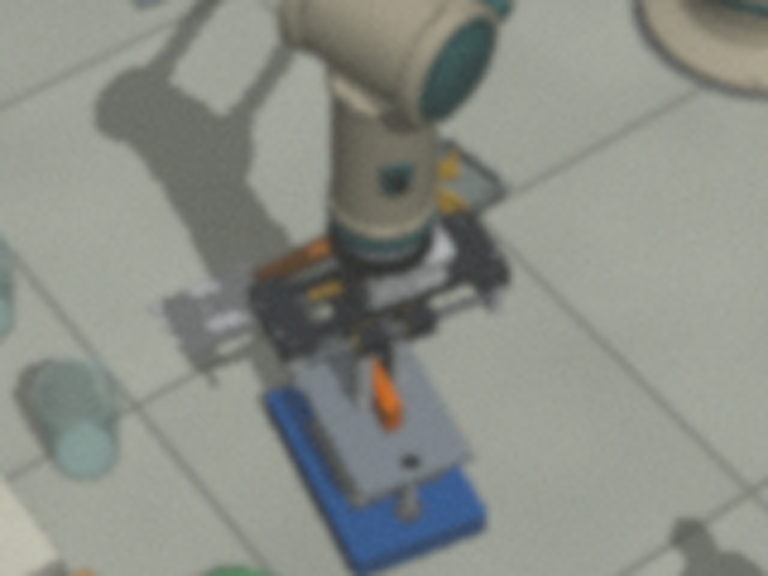

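The wrist view shows the stud tip well inside the hole (tile (383,257) against hole (381,265)), within about 0.4 mm of the aligned prediction. The scene view shows the cover level over the cell. I'll lower it guarded.

```bash
cat >> h.py <<'E'
def force(n=10):
    f=[]
    for i in range(n): f.append(telemetry.current_wrist_force()); r.hold(.03)
    return np.mean(f,0)
E
python3 - <<'E'
from h import *
x,y=.586,.2050
f0=force(); print('air',f0.round(2))
g=r.move_l([x,y,.091],vel=.03,guard=5); print(g,telemetry.current_ee_pos().round(4),force(5).round(2))
if not g:
  for z in (.086,.083):
    g=r.move_l([x,y,z],vel=.02,guard=12); r.hold(.15); print(g,z,telemetry.current_ee_pos().round(4),(force()-f0).round(2),telemetry.current_torque().round(2))
    if g: break
print(telemetry.current_opening(),telemetry.current_t())
E
```

```text
air [ 0.12 -0.09 -2.62]
False [0.5862 0.2051 0.0913] [ 0.11 -0.12 -2.62]
False 0.086 [0.5865 0.2051 0.0865] [0.73 0.62 4.92] [ 0.01 -0.08  0.07]
False 0.083 [0.5865 0.2051 0.0834] [1.72 1.09 7.81] [ 0.03 -0.22  0.08]
0.013782178099807675 16.7667
```

```bash
python3 - <<'E'
from h import *
f0=np.array([.12,-.09,-2.65]); z=.0795
for i in range(3):
    r.move_l([.5866,.2053,z],vel=.015); r.hold(.3); d=force(15)-f0
    print(round(z,4),telemetry.current_ee_pos().round(4),d.round(2))
    if abs(d[2]-11.4)<.6: break
    z+=np.clip((d[2]-11.4)/1000,-.003,.003)
for i in range(4): r.hold(.5); print((force(8)-f0).round(2),telemetry.current_t())
print(telemetry.current_opening(),telemetry.current_ee_pos())
a=vision.snapshot('wrist');b=vision.snapshot('scene')
save('end.png',np.hstack([cv2.resize(a[60:300,130:390],(390,360)),cv2.resize(b[180:280,220:320],(360,360))]))
E
```

```text
0.0795 [0.5865 0.2051 0.0802] [ 0.14 -0.06 10.65]
0.0788 [0.5865 0.2052 0.0795] [ 0.   -0.13 11.16]
[-0.08  0.13 11.28] 19.775
[ 0.1  -0.11 11.25] 20.5417
[ 0.1  -0.08 11.37] 21.3083
[ 0.09 -0.34 11.1 ] 22.075
0.014179873999931319 [0.58651605 0.20512942 0.0795388 ]
```

View pics/end.png

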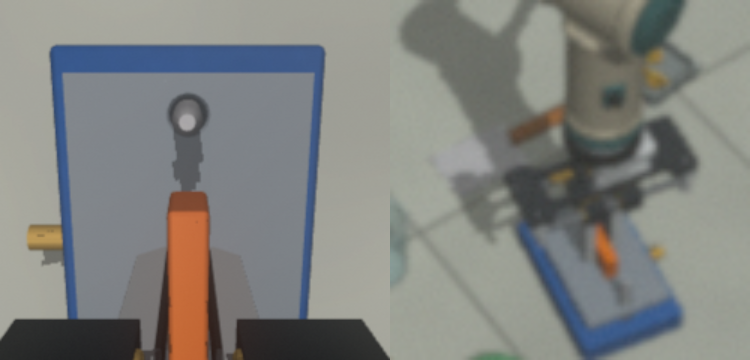

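The stud shows through the far hole, the plate lies parallel to the block, and both the total bed load (11.2 N) and the push from the arm alone (about 8.6 N) are in the band. I'm handing it in.

```bash
python3 - <<'E'
from h import *
r.hold(.5); print((force(6)-[.12,-.09,-2.65]).round(2),telemetry.current_t()); r.sign_off()
E
```

```text
[-0.31 -0.16 11.05] 22.875
the job is handed in; nothing more can be done
```

The cover is on the cell and held down, and the job was handed in at about 23 s with the gripper still holding. I used the cover farthest to the robot's left (y = -0.194).

- **Force:** the bed load stayed at 11.0–11.4 N for more than 3 s. About 8.5 N of that is the arm's push and about 2.7 N is the cover's weight, so either reading is within 7–13 N. Side force at the end was under 0.4 N.
- **Bed travel:** the bed is down about 9.5 mm by tool height and about 9 mm by force, well short of the 20 mm stop.
- **Fit:** the last pictures show a stud through the far hole and the cover lying parallel to the block. The near stud was hidden in the wrist view and only blurry in the scene view, so I did not check it closely.
- **Side force on the way down:** it rose briefly to about 2 N. A shift of under 1 mm removed it.
- **Bystanders:** no unexpected contact was felt, and nothing looked disturbed in the cropped last pictures. I did not re-measure where the bystanders stand.

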